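Drift a broken stub out of a stake block and tip it into the scrap box

ROBOT

A 6-joint arm with a two-finger parallel gripper is mounted at the origin on the work surface. World frame = base frame: x ahead of the robot, y to its left, z up, the work surface at z = 0. Lengths are in mm, angles in rad, forces in N, time in s.
With the tool pointing down it reaches from about 325 to 850 mm from the base axis. Payload 4.4 kg.
Tool frame: the origin (TCP) lies midway between the tips of the shut fingers; the grasp point (between the pads) lies 19 mm behind it (arm.tcp_to_grasp is the z of the grasp point in the tool frame, in mm); z points along the fingers, y is the line along which they close (so a half turn about z gives the same grasp; the last joint's range is limited). The gripper opens to 94 mm and grips with 3 to 60 N. Pads are 16 mm wide; open, the fingers measure 119 mm over their backs; the gripper's body (75 mm by 177 mm) begins 78 mm behind the grasp point.
Start: joints at [1.063, 0.207, 1.542, -0, 1.393, -0.15], TCP at [200.844, 538.785, 205.447] pointing down, gripper open.
Joint ranges: [-2.73, 2.73], [-0.86, 2.22], [0.23, 2.46], [-1.11, 4.25], [0.08, 2.63], [-2.82, 2.82]. Speed limits (rad/s): [2.79, 2.79, 3.14, 3.14, 3.14, 3.14].

INTERFACE

Orientations are given as a 3x3 rotation matrix whose columns are the frame's x, y, z axes.
In Python, from workcell import arm gives the robot as it stands.
- The arm moves only by the tool carry_out, never from a script. Its argument "commands" is a list of rows, each an object with "travel": the shift along the tool's x, y, z in m, a list of three; "angular": the turn, a rotation vector about the tool's x, y, z in degrees, a list of three. A call has 1 to 20 rows; each row is the pose to reach, as a shift and turn from the pose commanded when the call began, along the tool's axes at that moment; what a row does not reach only later rows make up. A row lasts 1/12 s, in which the tool goes at most 41.7 mm and 7.16 degrees, less where a joint would pass 70% of its speed; a pose out of reach is approached as far as the arm can. A call with a gripper value outside its range is refused whole. "jaw" is the closure, from 0 (fully open) to 1 (shut), set as the call begins (left out, the last holds). The fingers move at their own pace and stop on an object; "newtons" is the grip in N (left out, the last holds). Time passes only in rows, so rows that repeat a pose let the fingers close. It gives the time, the measured TCP pose, the force, the opening and the grip force at its end, in the units of the state.
- arm.observe(): the state, without advancing time (a new reading comes with each control period).
- arm.snapshot(name): name is "scene" or "side" or "wrist"; returns the picture (480x640x3 uint8, red, green, blue); there is no depth.
- arm.camera_info(name): a dict with "fx", "fy", "cx", "cy" (pixels), "cam_to_world" (4x4, takes a point from camera to world coordinates). Camera axes: x right, y up, looking along -z (the intrinsics and any distortion apply to the point x, -y, -z); pixel columns grow to the right and rows downward; lengths in mm; the calibration is good to about 2 mm. A picture is of the moment at which its call begins: read the wrist's pose just before it. camera_info takes no time and is no camera call; for the wrist camera it gives the pose at the moment of the call.
- arm.finish_job(): hands the job in; it is judged then, once.
The state is a dict: "clock": time; "joint_pos": joint angles; "joint_velocities": joint speeds; "effort": joint torques, N m; "tcp_pos": TCP position; "tcp_rot": TCP orientation; "wrist_force": force on the tool from outside, world axes, zero at the start; "torque": the same for the moment, N m; "grip_width": finger opening in mm; "grasp_force": force on a finger pad.
Only numpy, scipy, OpenCV 4.12 (cv2) and the standard library are available. Lean on these libraries where they do the work, as an engineer would, in place of code of your own. Each camera call takes 0.05 s, during which the arm holds its last target. There are 200 camera calls.

TASK

Slide the T-handled drift out of its wooden cubby and use it, tip first along the guide rail, to push the broken steel stub right through the bore of the block onto the drop pan, then draw the drift back until its tip no longer sticks out of the far side and leave it lying on the rail. Lift the pan by its bar to tip the stub into the plywood scrap box, and lower the pan fully down again. The stub has sharp burrs, so do not touch it with the fingers, and leave the hammer, mallet, battery and wooden stump where they are.

Things in the scene. Friction and masses are not known exactly. Their poses are not given: they have to be found in the camera images.
- station: Fixed steel drift-out station. Origin on the bench under the middle of its dark block; x = push direction along the bore (rail on the -x side, pan on the +x side), y = towards the scrap box, z up. Block 75 (x) x 100 (y) x 120 mm high with a straight through bore along x, 27 mm square, floor 80 mm above the bench, centred on y = 0; a 10 mm slot in its roof shows the bore from above.
- bore_in (a point): Centre of the bore's mouth on the rail side: station (-37.5, 0, 93.5) mm. Axes as the station's.
- bore_out (a point): Centre of the bore's mouth on the pan side: station (37.5, 0, 93.5) mm. Axes as the station's.
- pan (a joint): Tilt in rad of the steel drop pan beside the block: 0 = level, on its stop; grows to at most 1.25 as the bar side is lifted; it falls back by itself (0.35 kg). It turns about a line parallel to station x through point pan_hinge. A piece on it slides off somewhere between 0.3 and 1.0 rad.
- pan_hinge (a point): Middle of the pan's hinge line, fixed: station (97, 52, 68) mm. Axes as the station's.
- pan_bar (a point): Middle of the pan's lifting bar, moving with the pan: round, 10 mm thick, 100 mm long, parallel to station x, on the side away from the scrap box, 25 mm or more clear of the pan's wall; when level at station (97, -85, 80) mm. It may turn between the finger pads as the pan tips.
- pan_mid (a point): Middle of the pan floor's upper face, moving with the pan; when level 70 mm above the bench, axes as the station's. Floor 108 (x) x 102 mm, starting 5.5 mm past the block's face, so the stub drops 10 mm onto it; open towards the block and the scrap box (hinge side), walls 14 mm on the bar side and 26 mm at the far end.
- scrap_box: Fixed open plywood box 150 x 150 x 55 mm high, walls 6 mm, standing under the pan's hinge edge; origin at the centre of its underside, sides parallel to the station's.
- stub: Broken-off square steel bar, 62 mm long (its x) x 25 x 25 mm, about 0.28 kg, lying loose inside the bore of the block at the start, its ends within about 13 mm of the block's faces; origin at its centre, x along the bore.
- cubby: Fixed wooden cubby on the bench, 128 long x 96 wide x 48 mm high, closed on top and at the back, open at its +x face (60 mm from the origin). Inner floor 6 mm above the bench, inner height 32, inner width 76 mm. It stands to the left or the right of the station. Origin centre of the underside (of the 120 mm long inner part); x points out of the opening.
- drift: Aluminium T-shaped drift, 0.2 kg, 171 mm long, 20 mm thick: a 20 x 20 mm square shank with a slightly slimmer flat tip and a cross-bar 56 mm wide x 16 mm at the other end. Origin in the shank's centre, 80 mm behind the tip face; x points to the tip; the cross-bar spans x = -91 to -75 mm. At the start it lies on the cubby floor, 60 to 80 mm of its tip end sticking out.
- drift_tip (a point): Centre of the drift's tip face. Axes as the drift's.
- forming_stump: Bystander: round wooden forming stump, 104 mm across, 60 mm high, copper band; origin centre of the underside.
- hammer: Bystander: hammer 260 mm long lying near the robot; along its x, head at +x.
- battery: Bystander: black tool battery 75 x 110 x 63 mm; origin centre of the underside.
- mallet: Bystander: rubber mallet standing on its head, handle up, 230 mm tall; head 90 x 68 mm; origin centre of the underside.
- rail_mid (a point): Middle of the guide rail's top, station (-92.5, 0, 81) mm. The flat rail is 14 mm wide (fingers can straddle it), 16 mm thick, and runs 110 mm back from the block along station x on one leg at its far end (station x = -137 mm). Axes as the station's.
Things that resemble listed ones, but are neither listed nor needed, are in the scene too. What is meant by the drift is not black, and is the smaller of those in its own colour.

How it is judged:
By the outcome, as a careful person would: the job done as asked, in the order asked, and still so for the second after the job is handed in, with the robot touching nothing.
It also fails if it takes over 70 s, if anything falls off the work surface, if the arm or the gripper's body presses on something with over 40 N, if the wrist force passes 120 N, or if a joint passes its speed limit or range.

## Working session

There is one attempt and no reset: what is moved stays moved. The work goes in short steps, Python scripts to look and compute and a tool call to move; the robot and the scene stay as the last step left them, time stands still between calls to the robot, and variables do not carry over. Pictures are saved under pics/ and viewed, at most 10 in all, crops included, and the job is handed in when it is done.

Besides the shell and the picture viewer there is one more tool, called as name(argument=value, ...), one argument or row to a line, values as JSON. carry_out: Moves the arm, as the interface text tells. Its arguments: {"type":"object","properties":{"commands":{"type":"array"},"jaw":{"type":"number"},"newtons":{"type":"number"}},"required":["commands"]}

```bash
mkdir -p pics; ls
python3 - <<'E'
from workcell import arm
import cv2
for n in("scene","side","wrist"):
    i=arm.camera_info(n);print(n,i)
    cv2.imwrite(f"pics/{n}0.png",arm.snapshot(n)[:,:,::-1])
print(arm.observe(),arm.tcp_to_grasp)
E
```

```text
pics
scene {'fx': 459.50048399038394, 'fy': 459.50048399038394, 'cx': 314.35970569117177, 'cy': 235.83127189343932, 'cam_to_world': array([[ 7.09182754e-01, -4.45979608e-01,  5.46042133e-01,
         1.17742704e+03],
       [ 7.05004465e-01,  4.42729710e-01, -5.54038905e-01,
        -6.09931194e+02],
       [ 5.34097899e-03,  7.77876978e-01,  6.28393890e-01,
         8.91763338e+02],
       [ 0.00000000e+00,  0.00000000e+00,  0.00000000e+00,
         1.00000000e+00]])}
side {'fx': 515.7004624901758, 'fy': 515.7004624901758, 'cx': 323.97456530170945, 'cy': 246.07354653663313, 'cam_to_world': array([[ 9.62134992e-01,  1.79393856e-01, -2.05217204e-01,
         2.54686618e+02],
       [-2.72208726e-01,  6.71313005e-01, -6.89377443e-01,
        -7.15893004e+02],
       [ 1.40949004e-02,  7.19136074e-01,  6.94726306e-01,
         8.92972220e+02],
       [ 0.00000000e+00,  0.00000000e+00,  0.00000000e+00,
         1.00000000e+00]])}
wrist {'fx': 375.83662297255904, 'fy': 375.83662297255904, 'cx': 316.4417936242286, 'cy': 237.13615871204692, 'cam_to_world': array([[ 3.49268916e-01, -9.103275
[... 431 characters left out ...]
+00, -1.50504251e-01]), 'joint_velocities': array([-0.00069495, -0.00198134, -0.00353563,  0.00092977, -0.00137192,
        0.00153178]), 'effort': array([ 1.21101311e-04, -3.71317077e+01, -2.81812638e+01,  7.00671016e-02,
        3.27655999e-02, -7.26013468e-05]), 'tcp_pos': array([200.55228425, 538.24231768, 204.57079381]), 'tcp_rot': array([[-9.37023631e-01,  3.49265008e-01, -8.18716506e-04],
       [ 3.49265888e-01,  9.37022421e-01, -1.52401145e-03],
       [ 2.34871851e-04, -1.71398449e-03, -9.99998504e-01]]), 'wrist_force': array([-0.03948352,  0.66484891, -0.48982778]), 'torque': array([-0.02511183,  0.03106952, -0.01299316]), 'grasp_force': 0.0, 'grip_width': 94.01327414738469} -18.8
```

View pics/scene0.png

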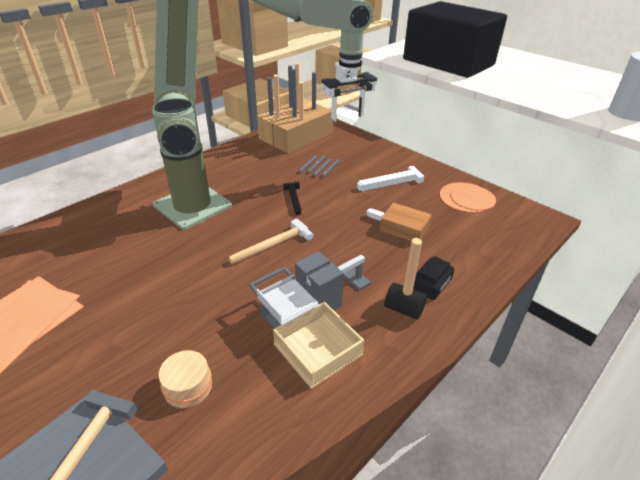

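View pics/side0.png

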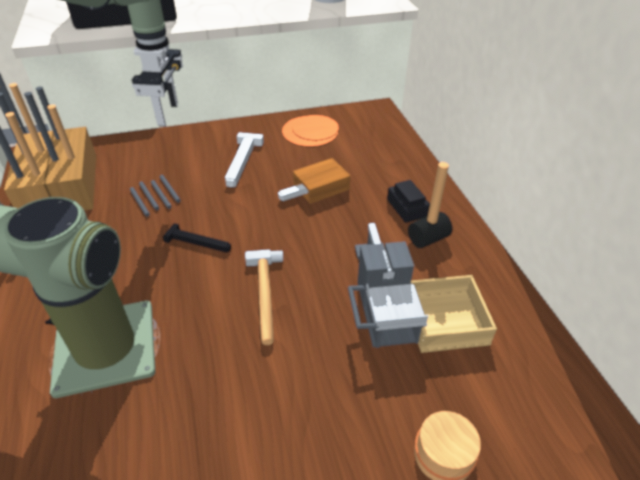

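The scene view shows the cubby at about (405,222) with the drift's tip at (370,213). The station block is at (320,280), the pan at (285,298) and the box at (318,343). The side view shows the cubby at (322,180), the tip at (283,194), the block at (385,263) and the bar at about (357,305). Next I'll enlarge both.

Run:
```python
import cv2
a=cv2.imread("pics/scene0.png")[190:390,240:460]; cv2.imwrite("pics/sc.png",cv2.resize(a,None,fx=3,fy=3,interpolation=2))
a=cv2.imread("pics/side0.png")[150:360,265:505]; cv2.imwrite("pics/si.png",cv2.resize(a,None,fx=2.8,fy=2.8,interpolation=2))
```

```text
(no output)
```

View pics/sc.png

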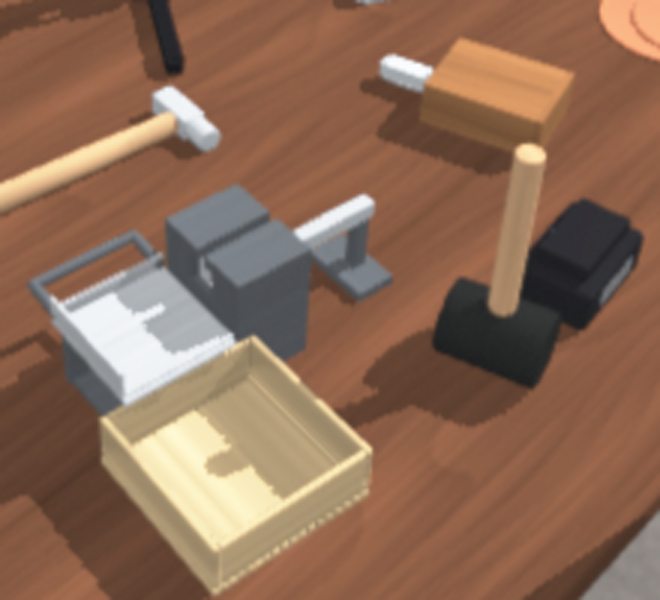

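View pics/si.png

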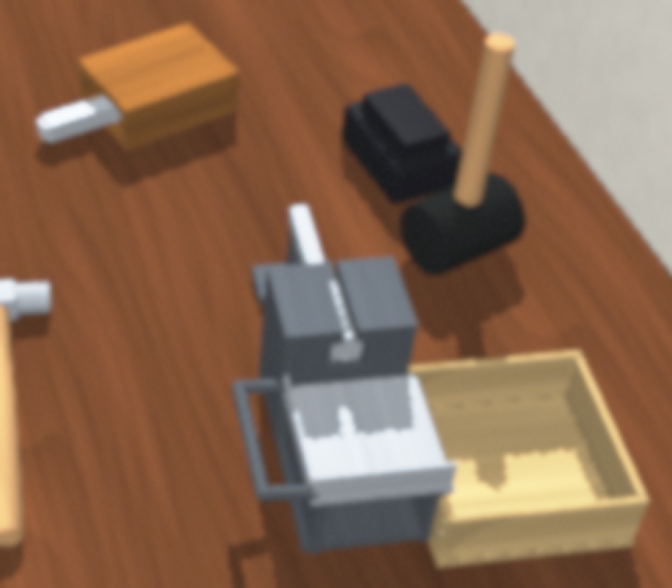

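```bash
cat > h.py <<'E'
import numpy as np, cv2
from scipy.optimize import least_squares
from workcell import arm
def Rz(a): return np.array([[np.cos(a),-np.sin(a),0],[np.sin(a),np.cos(a),0],[0,0,1]])
def proj(i,p):
    M=i["cam_to_world"]; c=(np.asarray(p)-M[:3,3])@M[:3,:3]
    return np.stack([i["fx"]*c[...,0]/-c[...,2]+i["cx"], i["cy"]+i["fy"]*c[...,1]/c[...,2]],-1)
def fit(obs,x0):  # obs: list of (caminfo, pts3, pix)
    f=lambda q: np.concatenate([(proj(i,np.array(P)@Rz(q[2]).T+[q[0],q[1],0])-np.array(u)).ravel() for i,P,u in obs])
    r=least_squares(f,x0,loss="soft_l1"); return r.x,r.fun.reshape(-1,2).round(1)
def ray(i,uv,z):
    M=i["cam_to_world"]; d=M[:3,:3]@[(uv[0]-i["cx"])/i["fx"],-(uv[1]-i["cy"])/i["fy"],-1]
    return M[:3,3]+d*(z-M[2,3])/d[2]
E
cat > fit0.py <<'E'
from h import *
S,D=arm.camera_info("scene"),arm.camera_info("side")
sc=lambda L:np.array(L)/3+[240,190]
si=lambda L:np.array(L)/2.8+[265,150]
P=[(37.5,-50,120),(-37.5,-50,120),(-37.5,50,120),(37.5,50,120),(-147.5,0,81),(147,-85,80),(47,-85,80)]
q,r=fit([(S,P,sc([(167,225),(237,187),(310,245),(213,283),(367,199),(35,283),(137,237)])),
 (D,P,si([(284,337),(272,268),(393,258),(414,323),(299,207),(262,492),(240,383)]))],[600,100,-1.6]);print("station",q);print(r.tolist())
B=[(-75,-75,55),(-75,75,55),(75,75,55),(75,-75,55)]
q,r=fit([(S,B,sc([(253,340),(370,455),(218,548),(103,425)])),(D,B[1:3],si([(580,353),(643,497)]))],[700,50,-1.6]);print("box",q);print(r.tolist())
C=[(60,48,48),(60,-48,48),(-68,-48,48),(-68,48,48)]
q,r=fit([(S,C,sc([(425,90),(462,38),(573,77),(545,122)])),(D,C,si([(127,108),(80,62),(188,25),(238,72)]))],[600,300,3]);print("cubby",q);print(r.tolist())
print("tip",ray(S,sc([(383,65)])[0],20),ray(D,si([(40,125)])[0],20))
E
python3 fit0.py
```

```text
station [603.9862342  -10.49189501  -1.71900239]
[[-0.6, -1.9], [0.0, -0.9], [0.6, 1.4], [8.3, 1.8], [0.8, 0.0], [-0.6, 0.7], [-1.1, -0.3], [0.4, -0.3], [-1.8, -0.7], [0.1, -0.7], [1.2, 0.7], [0.0, -0.6], [-0.4, 0.3], [-0.8, 1.1]]
box [701.74994544  30.03699195  -2.50964644]
[[65.3, -22.6], [24.7, -16.3], [11.8, -54.9], [57.7, -57.2], [-10.2, -24.1], [-64.9, -37.4]]
cubby [574.04047004 402.07596044   3.40908135]
[[-0.5, -1.6], [-1.0, 0.2], [0.5, -1.0], [-0.5, 0.7], [0.3, 1.0], [-0.3, -1.1], [0.4, -1.0], [0.9, -0.5]]
tip [453.67982121 369.1457642   20.        ] [450.10036361 374.80548002  20.        ]
```

The station and cubby fits leave residuals of about 1 px, so both are usable. I'll hover over the drift and check it with the wrist camera.

```bash
cat >> h.py <<'E'
from scipy.spatial.transform import Rotation as Ro
def tool(yaw):  # tool pointing down, tool y at yaw
    y=np.array([np.cos(yaw),np.sin(yaw),0]); z=np.array([0,0,-1.]); return np.stack([np.cross(y,z),y,z],1)
def go(p,yaw):
    s=arm.observe(); R=s["tcp_rot"]
    print("t",s["clock"],"travel",(R.T@(np.array(p)-s["tcp_pos"])/1000).round(4).tolist(),
     "ang",np.degrees(Ro.from_matrix(R.T@tool(yaw)).as_rotvec()).round(2).tolist())
ST=np.array([603.99,-10.49]); SY=-1.719
def st(x,y,z): return np.r_[ST+(Rz(SY)@[x,y,0])[:2],z]
E
python3 - <<'E'
from h import *
S=arm.camera_info("scene");D=arm.camera_info("side")
print("mallet head base", ray(S,(405,308),20),ray(D,(428,235),20),"top",ray(S,(416.5,240),230),ray(D,(443,165),230))
print("battery",ray(S,(434,270),63))
print("rail end",st(-147,0,81),"grip0",st(-155,0,81),"bar",st(97,-85,80))
go([480,382,170],-1.30)
E
```

```text
mallet head base [786.50142016 115.34958368  20.        ] [774.96397471 121.51476228  20.        ] top [776.40767323 127.44502432 230.        ] [776.75451443 123.21411845 230.        ]
battery [780.22294307 242.8327679   63.        ]
rail end [625.69627524 134.89857457  81.        ] grip0 [626.87756913 142.81087795  81.        ] bar [505.59858818 -93.87543087  80.        ]
t 0.15 travel [-0.3164, -0.0487, 0.0346] ang [-0.06, 0.12, 144.04]
```

carry_out(
  commands=[
    {"travel": [-0.316,-0.049,0.035],"angular": [0,0,72]},
    {"travel": [-0.316,-0.049,0.035],"angular": [0,0,72]},
    {"travel": [-0.316,-0.049,0.035],"angular": [0,0,72]},
    {"travel": [-0.316,-0.049,0.035],"angular": [0,0,72]},
    {"travel": [-0.316,-0.049,0.035],"angular": [0,0,72]},
    {"travel": [-0.316,-0.049,0.035],"angular": [0,0,72]},
    {"travel": [-0.316,-0.049,0.035],"angular": [0,0,72]},
    {"travel": [-0.316,-0.049,0.035],"angular": [0,0,72]},
    {"travel": [-0.316,-0.049,0.035],"angular": [0,0,72]},
    {"travel": [-0.316,-0.049,0.035],"angular": [0,0,144]},
    {"travel": [-0.316,-0.049,0.035],"angular": [0,0,144]},
    {"travel": [-0.316,-0.049,0.035],"angular": [0,0,144]},
    {"travel": [-0.316,-0.049,0.035],"angular": [0,0,144]},
    {"travel": [-0.316,-0.049,0.035],"angular": [0,0,144]},
    {"travel": [-0.316,-0.049,0.035],"angular": [0,0,144]},
    {"travel": [-0.316,-0.049,0.035],"angular": [0,0,144]},
    {"travel": [-0.316,-0.049,0.035],"angular": [0,0,144]},
    {"travel": [-0.316,-0.049,0.035],"angular": [0,0,144]},
    {"travel": [-0.316,-0.049,0.035],"angular": [0,0,144]},
    {"travel": [-0.316,-0.049,0.035],"angular": [0,0,144]},
  ],
)

```text
clock: 1.82
tcp_pos: [479.5, 382.3, 169.9]
tcp_rot: [[0.961, 0.275, -0.001], [0.275, -0.961, -0.001], [-0.001, 0.0, -1.0]]
wrist_force: [0.2, -0.7, -0.3]
grip_width: 94.3
grasp_force: 0.0
```

carry_out(
  commands=[
    {"travel": [0,0,0],"angular": [0,0,0]},
    {"travel": [0,0,0],"angular": [0,0,0]},
  ],
)

```text
clock: 1.98
tcp_pos: [479.6, 382.4, 170.0]
tcp_rot: [[0.959, 0.284, -0.001], [0.284, -0.959, -0.0], [-0.001, 0.0, -1.0]]
wrist_force: [-0.0, 0.4, -0.2]
grip_width: 94.2
grasp_force: 0.0
```

Run:
```python
from h import *
i=arm.camera_info("wrist");a=arm.snapshot("wrist");np.save("w1.npy",i,allow_pickle=True)
cv2.imwrite("pics/w1.png",a[:,:,::-1]);s=arm.observe();print(s["tcp_pos"],s["tcp_rot"].round(3),s["joint_pos"])
```

```text
[479.62058294 382.39160401 170.10803662] [[ 0.959  0.284 -0.001]
 [ 0.284 -0.959 -0.   ]
 [-0.001  0.    -1.   ]] [5.32083900e-01 3.16290819e-01 1.47949479e+00 1.77990497e-06
 1.34647146e+00 1.81511028e+00]
```

View pics/w1.png

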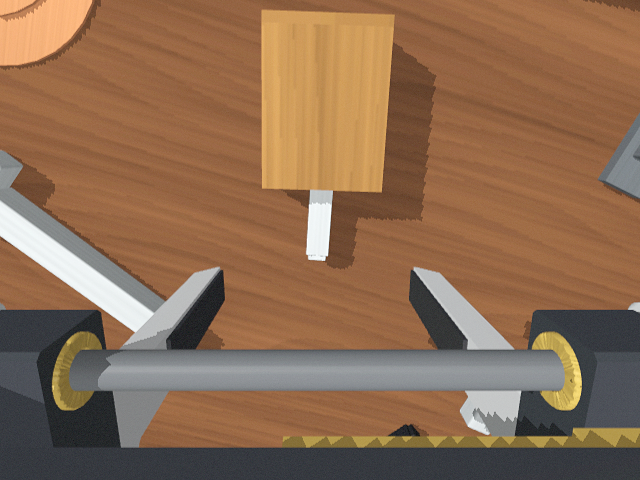

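The wrist view shows the drift's shank running from the cubby mouth at (321.5,192) to the tip at (317,257), with its edges at 306–329.

Run:
```python
from h import *
i=np.load("w1.npy",allow_pickle=True).item()
L=[ray(i,p,26) for p in((310,194),(333,194),(306,250),(329,250))]; print(L)
a=(L[0]+L[1])/2;b=(L[2]+L[3])/2;d=b-a;yaw=np.arctan2(d[1],d[0]);print("mid",a,b,"yaw",yaw,"tip",ray(i,(317,257),26),ray(i,(317,260),16))
C=[(60,48,48),(60,-48,48),(-68,-48,48),(-68,48,48)]
print(fit([(i,C,[(262,189),(382,192),(394,14),(262,10)])],[574,402,3.4]))
print(proj(i,arm.observe()["tcp_pos"]))
```

```text
[array([504.3373541 , 395.77571886,  26.        ]), array([509.95552494, 376.81437162,  26.        ]), array([455.3334495 , 385.19147941,  26.        ]), array([461.16003289, 365.53320341,  26.        ])]
mid [507.14643952 386.29504524  26.        ] [458.2467412  375.36234141  26.        ] yaw -2.9216358601997823 tip [451.88027121 373.93876965  26.        ] [446.21724224 372.25009533  16.        ]
(array([547.01291114, 482.84418746,   3.45685463]), array([[ 2.030e+01, -3.000e-01],
       [-2.196e+02,  0.000e+00],
       [-2.537e+02,  2.000e-01],
       [ 1.150e+01,  1.000e-01]]))
[316.81937946 284.434681  ]
```

Run:
```python
from h import *
i=np.load("w1.npy",allow_pickle=True).item()
C=[(60,48,48),(60,-48,48),(-68,-48,48),(-68,48,48)]
print(fit([(i,C,[(382,192),(262,189),(262,10),(394,14)])],[574,402,3.4]))
go([482,381,4],-1.351)
```

```text
(array([570.65461198, 403.07645833,   3.40120927]), array([[ 0.1,  0.1],
       [ 0.1, -0.3],
       [-1. ,  0. ],
       [ 0.6,  0.2]]))
t 2.0333 travel [0.002, 0.002, 0.1661] ang [0.01, 0.04, 3.89]
```

carry_out(
  commands=[
    {"travel": [0.002,0.002,0.04],"angular": [0,0,3.9]},
    {"travel": [0.002,0.002,0.08],"angular": [0,0,3.9]},
    {"travel": [0.002,0.002,0.11],"angular": [0,0,3.9]},
    {"travel": [0.002,0.002,0.135],"angular": [0,0,3.9]},
    {"travel": [0.002,0.002,0.15],"angular": [0,0,3.9]},
    {"travel": [0.002,0.002,0.16],"angular": [0,0,3.9]},
    {"travel": [0.002,0.002,0.166],"angular": [0,0,3.9]},
    {"travel": [0.002,0.002,0.166],"angular": [0,0,3.9]},
    {"travel": [0.002,0.002,0.166],"angular": [0,0,3.9]},
  ],
)

```text
clock: 2.78
tcp_pos: [483.0, 381.6, 5.3]
tcp_rot: [[0.976, 0.216, 0.001], [0.216, -0.976, 0.001], [0.001, -0.0, -1.0]]
wrist_force: [0.2, -0.1, -0.3]
grip_width: 94.4
grasp_force: 0.0
```

carry_out(
  commands=[
    {"travel": [0,0,0],"angular": [0,0,0]},
    {"travel": [0,0,0],"angular": [0,0,0]},
    {"travel": [0,0,0],"angular": [0,0,0]},
    {"travel": [0,0,0],"angular": [0,0,0]},
    {"travel": [0,0,0],"angular": [0,0,0]},
    {"travel": [0,0,0],"angular": [0,0,0]},
    {"travel": [0,0,0],"angular": [0,0,0]},
    {"travel": [0,0,0],"angular": [0,0,0]},
    {"travel": [0,0,0],"angular": [0,0,0]},
    {"travel": [0,0,0],"angular": [0,0,0]},
    {"travel": [0,0,0],"angular": [0,0,0]},
    {"travel": [0,0,0],"angular": [0,0,0]},
  ],
  jaw=1,
  newtons=25,
)

```text
clock: 3.78
tcp_pos: [482.3, 381.2, 4.4]
tcp_rot: [[0.977, 0.215, -0.0], [0.215, -0.977, 0.0], [-0.0, -0.0, -1.0]]
wrist_force: [-0.5, -0.7, -0.4]
grip_width: 19.7
grasp_force: 25.0
```

carry_out(
  commands=[
    {"travel": [-0.006,0,-0.001]},
    {"travel": [-0.016,0,-0.001]},
    {"travel": [-0.026,0,-0.001]},
    {"travel": [-0.036,0,-0.001]},
    {"travel": [-0.046,0,-0.001]},
    {"travel": [-0.056,0,-0.001]},
    {"travel": [-0.066,0,-0.001]},
    {"travel": [-0.076,0,-0.001]},
    {"travel": [-0.086,0,-0.001]},
    {"travel": [-0.096,0,-0.001]},
    {"travel": [-0.106,0,-0.001]},
    {"travel": [-0.116,0,-0.001]},
    {"travel": [-0.125,0,-0.001]},
    {"travel": [-0.132,0,-0.001]},
    {"travel": [-0.135,0,-0.001]},
    {"travel": [-0.135,0,-0.001]},
    {"travel": [-0.135,0,-0.001]},
  ],
)

```text
schema error: expected keys travel, angular
```

Run:
```python
from h import *
s=arm.observe();print(s["tcp_pos"],s["wrist_force"],s["grip_width"])
cv2.imwrite("pics/w2.png",arm.snapshot("wrist")[:,:,::-1])
```

```text
[482.27713863 381.1519971    4.39159096] [-0.5295844  -0.73055758 -0.39431751] 19.74426027136961
```

View pics/w2.png

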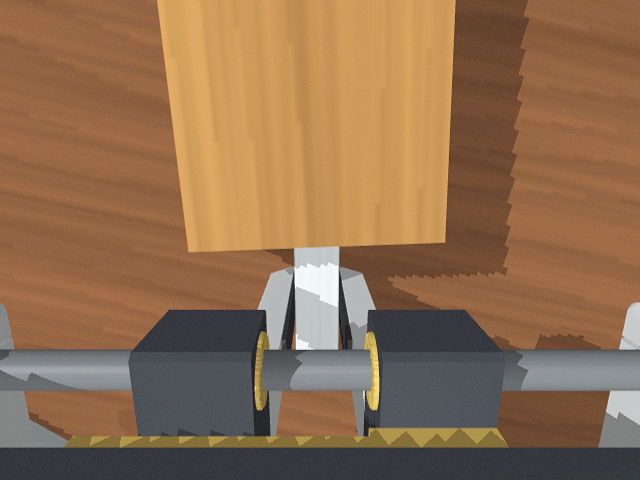

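The move was refused because every row needs "angular". The picture shows the shank at (318,260), held squarely between the fingers just in front of the cubby mouth. I'll repeat the pull.

carry_out(
  commands=[
    {"travel": [-0.006,0,-0.001],"angular": [0,0,0]},
    {"travel": [-0.016,0,-0.001],"angular": [0,0,0]},
    {"travel": [-0.026,0,-0.001],"angular": [0,0,0]},
    {"travel": [-0.036,0,-0.001],"angular": [0,0,0]},
    {"travel": [-0.046,0,-0.001],"angular": [0,0,0]},
    {"travel": [-0.056,0,-0.001],"angular": [0,0,0]},
    {"travel": [-0.066,0,-0.001],"angular": [0,0,0]},
    {"travel": [-0.076,0,-0.001],"angular": [0,0,0]},
    {"travel": [-0.086,0,-0.001],"angular": [0,0,0]},
    {"travel": [-0.096,0,-0.001],"angular": [0,0,0]},
    {"travel": [-0.106,0,-0.001],"angular": [0,0,0]},
    {"travel": [-0.116,0,-0.001],"angular": [0,0,0]},
    {"travel": [-0.125,0,-0.001],"angular": [0,0,0]},
    {"travel": [-0.132,0,-0.001],"angular": [0,0,0]},
    {"travel": [-0.135,0,-0.001],"angular": [0,0,0]},
    {"travel": [-0.135,0,-0.001],"angular": [0,0,0]},
    {"travel": [-0.135,0,0.002],"angular": [0,0,0]},
    {"travel": [-0.135,0,0.004],"angular": [0,0,0]},
    {"travel": [-0.135,0,0.004],"angular": [0,0,0]},
  ],
)

```text
clock: 5.42
tcp_pos: [351.1, 352.3, 0.3]
tcp_rot: [[0.977, 0.215, 0.0], [0.215, -0.977, 0.0], [0.001, -0.0, -1.0]]
wrist_force: [0.1, 0.0, -2.3]
grip_width: 19.7
grasp_force: 25.0
```

carry_out(
  commands=[
    {"travel": [0,0,0],"angular": [0,0,0]},
    {"travel": [0,0,0],"angular": [0,0,0]},
    {"travel": [0,0,0],"angular": [0,0,0]},
    {"travel": [0,0,0],"angular": [0,0,0]},
    {"travel": [0,0,-0.002],"angular": [0,0,0]},
    {"travel": [0.02,0,-0.002],"angular": [0,0,0]},
    {"travel": [0.04,0,-0.002],"angular": [0,0,0]},
    {"travel": [0.06,0,-0.002],"angular": [0,0,0]},
    {"travel": [0.07,0,-0.002],"angular": [0,0,0]},
    {"travel": [0.075,0,-0.002],"angular": [0,0,0]},
    {"travel": [0.075,0,-0.002],"angular": [0,0,0]},
    {"travel": [0.075,0,-0.002],"angular": [0,0,0]},
  ],
  jaw=0.5,
)

```text
clock: 6.42
tcp_pos: [422.8, 367.9, 2.1]
tcp_rot: [[0.977, 0.215, -0.001], [0.215, -0.977, -0.001], [-0.001, 0.0, -1.0]]
wrist_force: [0.0, -0.1, 0.3]
grip_width: 46.8
grasp_force: 0.0
```

carry_out(
  commands=[
    {"travel": [0,0,0],"angular": [0,0,0]},
    {"travel": [0,0,0],"angular": [0,0,0]},
    {"travel": [0,0,0],"angular": [0,0,0]},
    {"travel": [0,0,0],"angular": [0,0,0]},
    {"travel": [0,0,0],"angular": [0,0,0]},
    {"travel": [0,0,0],"angular": [0,0,0]},
    {"travel": [0,0,0],"angular": [0,0,0]},
    {"travel": [0,0,0],"angular": [0,0,0]},
  ],
  jaw=1,
  newtons=30,
)

```text
clock: 7.08
tcp_pos: [423.3, 368.2, 2.5]
tcp_rot: [[0.977, 0.215, -0.001], [0.215, -0.977, -0.0], [-0.001, -0.0, -1.0]]
wrist_force: [-1.7, -0.6, 2.5]
grip_width: 20.2
grasp_force: 30.0
```

Run:
```python
from h import *
go(st(-167,0,115),SY+np.pi/2)
```

```text
t 7.0833 travel [0.1545, 0.2527, -0.1127] ang [-0.03, 0.04, -69.09]
```

carry_out(
  commands=[
    {"travel": [0,0,-0.02],"angular": [0,0,0]},
    {"travel": [0,0,-0.05],"angular": [0,0,0]},
    {"travel": [0,0,-0.085],"angular": [0,0,0]},
    {"travel": [0,0,-0.113],"angular": [0,0,0]},
    {"travel": [0.006,0.011,-0.113],"angular": [0,0,-4]},
    {"travel": [0.018,0.03,-0.113],"angular": [0,0,-9]},
    {"travel": [0.03,0.049,-0.113],"angular": [0,0,-14]},
    {"travel": [0.042,0.068,-0.113],"angular": [0,0,-19]},
    {"travel": [0.054,0.088,-0.113],"angular": [0,0,-24.5]},
    {"travel": [0.066,0.108,-0.113],"angular": [0,0,-30]},
    {"travel": [0.078,0.128,-0.113],"angular": [0,0,-35]},
    {"travel": [0.091,0.148,-0.113],"angular": [0,0,-41]},
    {"travel": [0.103,0.168,-0.113],"angular": [0,0,-46]},
    {"travel": [0.115,0.188,-0.113],"angular": [0,0,-52]},
    {"travel": [0.127,0.208,-0.113],"angular": [0,0,-57]},
    {"travel": [0.139,0.228,-0.113],"angular": [0,0,-62]},
    {"travel": [0.148,0.243,-0.113],"angular": [0,0,-66]},
    {"travel": [0.1545,0.2527,-0.1127],"angular": [0,0,-69.1]},
    {"travel": [0.1545,0.2527,-0.1127],"angular": [0,0,-69.1]},
    {"travel": [0.1545,0.2527,-0.1127],"angular": [0,0,-69.1]},
  ],
)

```text
clock: 8.75
tcp_pos: [628.6, 154.2, 114.2]
tcp_rot: [[0.15, 0.989, -0.002], [0.989, -0.15, 0.0], [-0.0, -0.002, -1.0]]
wrist_force: [0.1, 0.2, -2.2]
grip_width: 19.8
grasp_force: 30.0
```

Run:
```python
from h import *
s=arm.observe();print(s["tcp_pos"],s["tcp_rot"].round(4).tolist(),s["joint_pos"],s["wrist_force"])
W=arm.camera_info("wrist");b=arm.snapshot("wrist")[:,:,::-1]
S=arm.camera_info("scene");a=arm.snapshot("scene")[:,:,::-1];D=arm.snapshot("side")[:,:,::-1]
np.save("w3.npy",W,allow_pickle=True);cv2.imwrite("pics/s3.png",a);cv2.imwrite("pics/d3.png",D);cv2.imwrite("pics/w3.png",b)
c1=cv2.resize(a[200:330,270:400],None,fx=3,fy=3,interpolation=2)
c2=cv2.resize(D[170:300,330:460],None,fx=3,fy=3,interpolation=2)
cv2.imwrite("pics/m3.png",np.hstack([c1,c2]))
```

```text
[628.56796336 154.20009213 114.23728715] [[0.1503, 0.9886, -0.0016], [0.9886, -0.1503, 0.0001], [-0.0001, -0.0016, -1.0]] [1.06819352e-01 4.38213992e-01 1.43502358e+00 3.23391505e-04
 1.26992844e+00 2.57566582e-01] [ 0.07721291  0.15227578 -2.21478639]
```

View pics/m3.png

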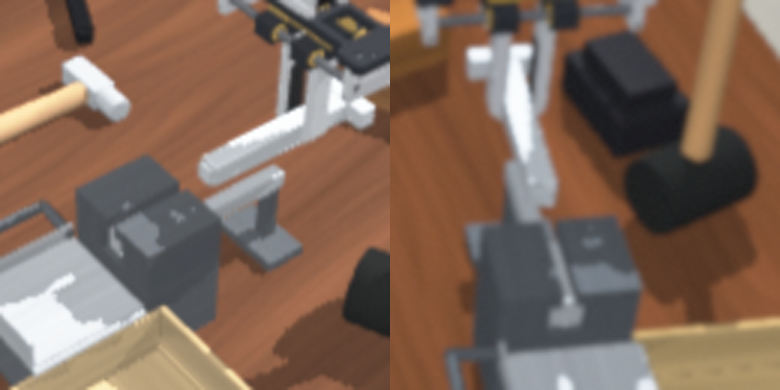

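This crop shows the drift level above the rail, with its tip at scene crop (208,168) and the block ahead of it. The wrist view will help refine the lateral alignment.

View pics/w3.png

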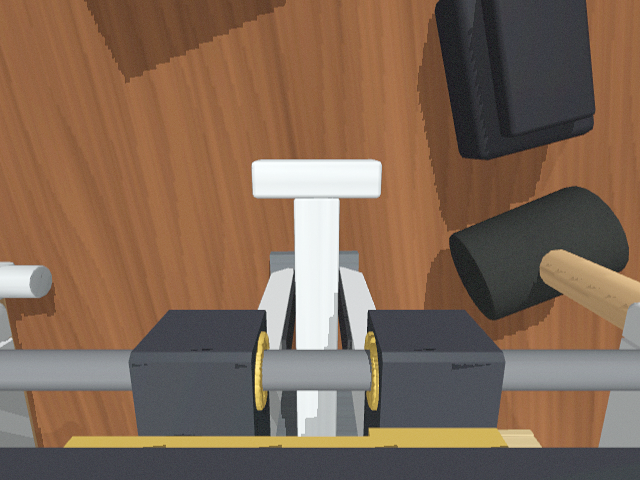

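The wrist view shows the cross-bar square and centred at column 317, with its front edge at row 197. The rail's foot is at columns 270–358, row 253.

```bash
python3 - <<'E'
from h import *
i=np.load("w3.npy",allow_pickle=True).item();s=arm.observe()
loc=lambda p:(Rz(SY).T@(np.array(p)-np.r_[ST,0])).round(1)
zt=131.7
for u in((252,190),(381,190),(294,210),(339,210),(317,197)): print("drift",loc(ray(i,u,zt)))
for z in(4,8): print("foot",loc(ray(i,(270,253),z)),loc(ray(i,(358,253),z)))
print("tcp",loc(s["tcp_pos"]))
S,D=arm.camera_info("scene"),arm.camera_info("side")
tip=loc(ray(i,(317,197),zt))+[155,0,0]
print("tip pred",tip)
w=lambda q:st(*q)
for z in (111.7,131.7):
  print(z,[ (proj(S,st(tip[0],y,z))-[270,200])*3 for y in(-10,10)],[(proj(D,st(tip[0],y,z))-[330,170])*3+[390,0] for y in(-10,10)])
E
python3 - <<'E'
import cv2,numpy as np
a=cv2.imread("pics/s3.png")[245:305,285:385];d=cv2.imread("pics/d3.png")[215:285,350:430]
cv2.imwrite("pics/m4.png",np.hstack([cv2.resize(a,(400*1,240)) if 0 else cv2.resize(a,(450,270),interpolation=2),cv2.resize(d,(309,270),interpolation=2)]))
E
```

```text
drift [-216.6  -27.8  131.7]
drift [-216.5   27.4  131.7]
drift [-207.9  -10.   131.7]
drift [-207.8    9.5  131.7]
drift [-213.5    0.   131.7]
foot [-151.7  -37.7    4. ] [-151.5   32.7    4. ]
foot [-152.8  -37.2    8. ] [-152.7   32.2    8. ]
tcp [-167.7   -0.8  114.7]
tip pred [-58.5   0.  131.7]
111.7 [array([195.24180996, 176.87258209]), array([210.14908856, 189.69195277])] [array([528.73867498, 209.2768082 ]), array([555.29990445, 207.19144561])]
131.7 [array([196.04472836, 159.08121027]), array([211.12450999, 171.84798802])] [array([531.05797035, 189.30799413]), array([557.94178207, 187.23275173])]
```

carry_out(
  commands=[
    {"travel": [0,-0.0005,0.01],"angular": [0,0,0]},
    {"travel": [0,-0.0005,0.02],"angular": [0,0,0]},
    {"travel": [0,-0.0005,0.026],"angular": [0,0,0]},
    {"travel": [0,-0.0005,0.029],"angular": [0,0,0]},
    {"travel": [0,-0.0005,0.029],"angular": [0,0,0]},
    {"travel": [0,-0.0005,0.029],"angular": [0,0,0]},
    {"travel": [-0.005,-0.0005,0.029],"angular": [0,0,0]},
    {"travel": [-0.01,-0.0005,0.029],"angular": [0,0,0]},
    {"travel": [-0.015,-0.0005,0.029],"angular": [0,0,0]},
    {"travel": [-0.02,-0.0005,0.029],"angular": [0,0,0]},
    {"travel": [-0.024,-0.0005,0.029],"angular": [0,0,0]},
    {"travel": [-0.028,-0.0005,0.029],"angular": [0,0,0]},
    {"travel": [-0.03,-0.0005,0.029],"angular": [0,0,0]},
    {"travel": [-0.03,-0.0005,0.029],"angular": [0,0,0]},
  ],
)

```text
clock: 10.07
tcp_pos: [624.1, 124.6, 86.3]
tcp_rot: [[0.148, 0.989, 0.0], [0.989, -0.148, 0.0], [0.0, 0.0, -1.0]]
wrist_force: [-0.1, -0.7, -2.8]
grip_width: 19.6
grasp_force: 30.0
```

Run:
```python
from h import *
s=arm.observe();print(s["tcp_pos"],s["wrist_force"],s["torque"],s["grip_width"])
print((Rz(SY).T@(s["tcp_pos"]-np.r_[ST,0])).round(1))
a=arm.snapshot("scene")[225:305,285:385,::-1];d=arm.snapshot("side")[205:285,350:430,::-1]
cv2.imwrite("pics/m5.png",np.hstack([cv2.resize(a,(440,352),interpolation=2),cv2.resize(d,(352,352),interpolation=2)]))
```

```text
[624.06246879 124.62341644  86.31346238] [-0.11828693 -0.7004988  -2.84531472] [-0.03329425  0.06401119  0.02395003] 19.568881192627195
[-1.366e+02 -1.000e-01  8.630e+01]
```

carry_out(
  commands=[
    {"travel": [-0.004,-0.001,0],"angular": [0,0,0]},
    {"travel": [-0.008,-0.001,0],"angular": [0,0,0]},
    {"travel": [-0.012,-0.001,0],"angular": [0,0,0]},
    {"travel": [-0.016,-0.001,0],"angular": [0,0,0]},
    {"travel": [-0.02,-0.001,0],"angular": [0,0,0]},
    {"travel": [-0.024,-0.001,0],"angular": [0,0,0]},
    {"travel": [-0.028,-0.001,0],"angular": [0,0,0]},
    {"travel": [-0.032,-0.001,0],"angular": [0,0,0]},
    {"travel": [-0.036,-0.001,0],"angular": [0,0,0]},
    {"travel": [-0.036,-0.001,0],"angular": [0,0,0]},
  ],
)

```text
clock: 11.0
tcp_pos: [617.7, 88.5, 86.3]
tcp_rot: [[0.148, 0.989, 0.0], [0.989, -0.148, -0.001], [-0.001, 0.0, -1.0]]
wrist_force: [-0.3, -0.1, -0.8]
grip_width: 19.8
grasp_force: 30.0
```

carry_out(
  commands=[
    {"travel": [-0.004,0,0],"angular": [0,0,0]},
    {"travel": [-0.008,0,0],"angular": [0,0,0]},
    {"travel": [-0.012,0,0],"angular": [0,0,0]},
    {"travel": [-0.016,0,0],"angular": [0,0,0]},
    {"travel": [-0.02,0,0],"angular": [0,0,0]},
    {"travel": [-0.024,0,0],"angular": [0,0,0]},
    {"travel": [-0.028,0,0],"angular": [0,0,0]},
    {"travel": [-0.032,0,0],"angular": [0,0,0]},
    {"travel": [-0.036,0,0],"angular": [0,0,0]},
    {"travel": [-0.039,0,0],"angular": [0,0,0]},
    {"travel": [-0.039,0,0],"angular": [0,0,0]},
    {"travel": [-0.039,0,0],"angular": [0,0,0]},
  ],
)

```text
clock: 12.0
tcp_pos: [611.9, 50.3, 86.1]
tcp_rot: [[0.148, 0.989, -0.0], [0.989, -0.148, -0.001], [-0.001, -0.0, -1.0]]
wrist_force: [1.0, -0.2, -1.4]
grip_width: 19.7
grasp_force: 30.0
```

Run:
```python
from h import *
s=arm.observe();print(s["tcp_pos"],s["wrist_force"],s["torque"],s["grip_width"])
print((Rz(SY).T@(s["tcp_pos"]-np.r_[ST,0])).round(1))
a=arm.snapshot("scene")[245:345,240:350,::-1];d=arm.snapshot("side")[215:355,340:450,::-1]
cv2.imwrite("pics/m6.png",np.hstack([cv2.resize(a,(440,400),interpolation=2),cv2.resize(d,(314,400),interpolation=2)]))
```

```text
[611.85737009  50.32542687  86.09465406] [ 0.96291425 -0.21544363 -1.44908065] [-0.03336538  0.06617953  0.01811928] 19.72641435897772
[-61.3  -1.2  86.1]
```

View pics/m6.png

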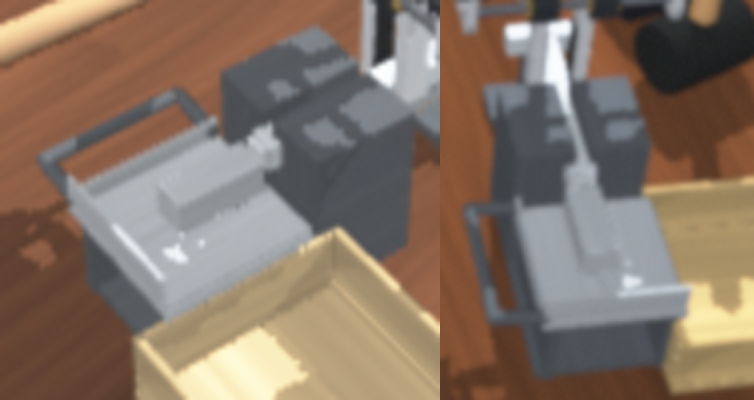

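The view shows the stub lying on the pan, at (210,185) in the left half, and the drift's tip poking out at (265,145). I'll draw the drift back 37 mm, lower it onto the rail and release.

carry_out(
  commands=[
    {"travel": [0.005,0.001,0],"angular": [0,0,0]},
    {"travel": [0.011,0.001,0],"angular": [0,0,0]},
    {"travel": [0.018,0.001,0],"angular": [0,0,0]},
    {"travel": [0.025,0.001,0],"angular": [0,0,0]},
    {"travel": [0.031,0.001,0],"angular": [0,0,0]},
    {"travel": [0.035,0.001,0],"angular": [0,0,0]},
    {"travel": [0.037,0.001,0],"angular": [0,0,0]},
    {"travel": [0.037,0.001,0],"angular": [0,0,0]},
    {"travel": [0.037,0.001,0.001],"angular": [0,0,0]},
    {"travel": [0.037,0.001,0.002],"angular": [0,0,0]},
    {"travel": [0.037,0.001,0.0025],"angular": [0,0,0]},
    {"travel": [0.037,0.001,0.0025],"angular": [0,0,0]},
    {"travel": [0.037,0.001,0.0025],"angular": [0,0,0]},
  ],
)

```text
clock: 13.18
tcp_pos: [618.4, 87.2, 83.6]
tcp_rot: [[0.148, 0.989, -0.0], [0.989, -0.148, -0.0], [-0.0, -0.0, -1.0]]
wrist_force: [-0.1, -0.5, -2.2]
grip_width: 19.8
grasp_force: 30.0
```

carry_out(
  commands=[
    {"travel": [0,0,0.0005],"angular": [0,0,0]},
    {"travel": [0,0,0.001],"angular": [0,0,0]},
    {"travel": [0,0,0.001],"angular": [0,0,0]},
  ],
)

```text
clock: 13.43
tcp_pos: [618.5, 87.2, 83.5]
tcp_rot: [[0.148, 0.989, 0.0], [0.989, -0.148, -0.0], [-0.0, 0.0, -1.0]]
wrist_force: [-1.9, -0.9, 3.4]
grip_width: 19.7
grasp_force: 30.0
```

carry_out(
  commands=[
    {"travel": [0,0,0],"angular": [0,0,0]},
    {"travel": [0,0,0],"angular": [0,0,0]},
    {"travel": [0,0,0],"angular": [0,0,0]},
    {"travel": [0,0,0],"angular": [0,0,0]},
    {"travel": [0,0,0],"angular": [0,0,0]},
    {"travel": [0,0,0],"angular": [0,0,0]},
    {"travel": [0,0,-0.01],"angular": [0,0,0]},
    {"travel": [0,0,-0.04],"angular": [0,0,0]},
    {"travel": [0,0,-0.075],"angular": [0,0,0]},
    {"travel": [0,0,-0.11],"angular": [0,0,0]},
    {"travel": [0,0,-0.125],"angular": [0,0,0]},
    {"travel": [0,0,-0.125],"angular": [0,0,0]},
  ],
  jaw=0.5,
)

```text
clock: 14.43
tcp_pos: [622.2, 87.6, 214.8]
tcp_rot: [[0.147, 0.989, 0.012], [0.989, -0.147, 0.0], [0.002, 0.012, -1.0]]
wrist_force: [-0.1, -0.1, 1.0]
grip_width: 47.0
grasp_force: 0.0
```

Run:
```python
from h import *
s=arm.observe();print(s["tcp_pos"],s["wrist_force"],s["grip_width"])
W=arm.camera_info("wrist");b=arm.snapshot("wrist")[:,:,::-1];np.save("w7.npy",W,allow_pickle=True)
a=arm.snapshot("scene")[:,:,::-1];d=arm.snapshot("side")[:,:,::-1]
for n,q in zip("abd",(a,b,d)): cv2.imwrite(f"pics/7{n}.png",q)
go(st(97,-85,200),SY+np.pi/2); print(st(97,-85,72))
```

```text
[622.21211001  87.59761868 214.77512514] [-0.08812972 -0.10342059  1.04106539] 47.02601712911627
t 14.5833 travel [-0.1959, -0.0839, 0.0067] ang [-0.11, 0.02, 0.01]
[505.59858818 -93.87543087  72.        ]
```

carry_out(
  commands=[
    {"travel": [-0.02,-0.009,0.006],"angular": [0,0,0]},
    {"travel": [-0.05,-0.021,0.006],"angular": [0,0,0]},
    {"travel": [-0.08,-0.034,0.006],"angular": [0,0,0]},
    {"travel": [-0.11,-0.047,0.006],"angular": [0,0,0]},
    {"travel": [-0.14,-0.06,0.006],"angular": [0,0,0]},
    {"travel": [-0.17,-0.073,0.006],"angular": [0,0,0]},
    {"travel": [-0.188,-0.08,0.006],"angular": [0,0,0]},
    {"travel": [-0.196,-0.084,0.006],"angular": [0,0,0]},
    {"travel": [-0.196,-0.084,0.006],"angular": [0,0,0]},
    {"travel": [-0.196,-0.084,0.006],"angular": [0,0,0]},
    {"travel": [-0.196,-0.084,0.006],"angular": [0,0,0]},
  ],
  jaw=0.7,
)

```text
clock: 15.5
tcp_pos: [506.6, -92.9, 200.9]
tcp_rot: [[0.147, 0.989, -0.001], [0.989, -0.147, 0.001], [0.001, -0.001, -1.0]]
wrist_force: [0.5, -0.1, 1.1]
grip_width: 28.0
grasp_force: 0.0
```

Run:
```python
from h import *
W=arm.camera_info("wrist");b=arm.snapshot("wrist")[:,:,::-1];cv2.imwrite("pics/8w.png",b)
for P in((47,-85,80),(147,-85,80),(47,-85,85),(97,-85,80)): print(proj(W,st(*P)))
g=cv2.cvtColor(b,cv2.COLOR_BGR2HSV)
for r in (200,230,250,265): print(r,[(c,int(g[r,c,1]),int(g[r,c,2])) for c in range(270,371,5)])
go(st(97,-85,69),SY+np.pi/2)
s=arm.observe();print(s["grip_width"],s["tcp_pos"])
```

```text
[316.0467489  171.33481309]
[315.94963716 290.5503597 ]
[316.03455968 171.75881233]
[315.99633198 233.22723948]
200 [(270, 141, 141), (275, 140, 142), (280, 143, 146), (285, 147, 135), (290, 144, 145), (295, 147, 147), (300, 147, 139), (305, 146, 133), (310, 25, 122), (315, 23, 134), (320, 11, 94), (325, 141, 134), (330, 136, 109), (335, 137, 104), (340, 148, 107), (345, 142, 104), (350, 35, 88), (355, 32, 97), (360, 11, 178), (365, 7, 178), (370, 9, 175)]
230 [(270, 137, 143), (275, 136, 144), (280, 144, 142), (285, 145, 146), (290, 146, 138), (295, 137, 143), (300, 150, 148), (305, 145, 139), (310, 29, 116), (315, 21, 135), (320, 28, 99), (325, 139, 101), (330, 136, 101), (335, 130, 106), (340, 132, 104), (345, 141, 110), (350, 22, 105), (355, 19, 94), (360, 6, 221), (365, 8, 225), (370, 8, 198)]
250 [(270, 148, 136), (275, 144, 142), (280, 139, 147), (285, 141, 141), (290, 145, 146), (295, 148, 143), (300, 145, 102), (305, 152, 104), (310, 29, 115), (315, 17, 138), (320, 20, 101), (325, 141, 107), (330, 145, 107), (335, 157, 101), (340, 133, 107), (345, 144, 108), (350, 25, 103), (355, 13, 101), (360, 6, 221), (365, 7, 224), (370, 7, 223)]
265 [(270, 139, 143), (275, 148, 140), (280, 136, 141), (285, 149, 142), (290, 145, 144), (295, 135, 145), (300, 144, 99), (305, 145, 151), (310, 31, 114), (315, 19, 132), (320, 22, 103), (325, 135, 145), (330, 143, 109), (335, 141, 105), (340, 139, 103), (345, 150, 104), (350, 156, 106), (355, 8, 127), (360, 6, 220), (365, 6, 223), (370, 8, 226)]
t 15.55 travel [-0.0013, -0.0009, 0.1321] ang [-0.04, -0.04, 0.09]
28.386108647350827 [506.76125626 -92.84912886 201.12339193]
```

The bar shows at columns 309–322, against a prediction of 316, so it is aligned. Next I'll descend and grip it.

carry_out(
  commands=[
    {"travel": [-0.001,-0.001,0.03],"angular": [0,0,0]},
    {"travel": [-0.001,-0.001,0.06],"angular": [0,0,0]},
    {"travel": [-0.001,-0.001,0.085],"angular": [0,0,0]},
    {"travel": [-0.001,-0.001,0.105],"angular": [0,0,0]},
    {"travel": [-0.001,-0.001,0.118],"angular": [0,0,0]},
    {"travel": [-0.001,-0.001,0.127],"angular": [0,0,0]},
    {"travel": [-0.001,-0.001,0.132],"angular": [0,0,0]},
    {"travel": [-0.001,-0.001,0.132],"angular": [0,0,0]},
    {"travel": [-0.001,-0.001,0.132],"angular": [0,0,0]},
  ],
)

```text
clock: 16.3
tcp_pos: [506.1, -94.6, 70.2]
tcp_rot: [[0.147, 0.989, 0.001], [0.989, -0.147, -0.0], [-0.0, 0.001, -1.0]]
wrist_force: [0.8, -0.3, 0.3]
grip_width: 28.1
grasp_force: 0.0
```

carry_out(
  commands=[
    {"travel": [0,0,0],"angular": [0,0,0]},
    {"travel": [0,0,0],"angular": [0,0,0]},
    {"travel": [0,0,0],"angular": [0,0,0]},
    {"travel": [0,0,0],"angular": [0,0,0]},
    {"travel": [0,0,0],"angular": [0,0,0]},
  ],
  jaw=1,
  newtons=20,
)

```text
clock: 16.72
tcp_pos: [504.6, -94.8, 70.4]
tcp_rot: [[0.147, 0.989, -0.001], [0.989, -0.147, -0.0], [-0.0, -0.001, -1.0]]
wrist_force: [-3.7, 0.2, 5.5]
grip_width: 9.3
grasp_force: 20.0
```

Run:
```python
from h import *
for k,t in enumerate(np.linspace(0,1.15,21)[1:]):
    c,s=np.cos(t),np.sin(t); print(round(t,3),"ty",round((-137*c+12*s+137)/1000,4),"tz",round(-(137*s+12*c-12)/1000,4))
s=arm.observe();print(s["tcp_pos"],s["tcp_rot"].round(3).tolist(),s["grip_width"])
```

```text
0.057 ty 0.0009 tz -0.0079
0.115 ty 0.0023 tz -0.0156
0.172 ty 0.0041 tz -0.0233
0.23 ty 0.0063 tz -0.0309
0.288 ty 0.009 tz -0.0384
0.345 ty 0.0121 tz -0.0456
0.402 ty 0.0156 tz -0.0527
0.46 ty 0.0196 tz -0.0596
0.518 ty 0.0239 tz -0.0662
0.575 ty 0.0286 tz -0.0726
0.632 ty 0.0336 tz -0.0787
0.69 ty 0.039 tz -0.0845
0.747 ty 0.0447 tz -0.0899
0.805 ty 0.0507 tz -0.0951
0.862 ty 0.057 tz -0.0999
0.92 ty 0.0635 tz -0.1043
0.977 ty 0.0704 tz -0.1083
1.035 ty 0.0774 tz -0.1119
1.092 ty 0.0846 tz -0.1151
1.15 ty 0.092 tz -0.118
[504.62376285 -94.83898598  70.36913878] [[0.147, 0.989, -0.001], [0.989, -0.147, -0.0], [-0.0, -0.001, -1.0]] 9.330989894868553
```

carry_out(
  commands=[
    {"travel": [0,0.0004,-0.004],"angular": [0,0,0]},
    {"travel": [0,0.0009,-0.0079],"angular": [0,0,0]},
    {"travel": [0,0.0016,-0.0118],"angular": [0,0,0]},
    {"travel": [0,0.0023,-0.0156],"angular": [0,0,0]},
    {"travel": [0,0.0032,-0.0195],"angular": [0,0,0]},
    {"travel": [0,0.0041,-0.0233],"angular": [0,0,0]},
    {"travel": [0,0.0052,-0.0271],"angular": [0,0,0]},
    {"travel": [0,0.0063,-0.0309],"angular": [0,0,0]},
    {"travel": [0,0.0076,-0.0347],"angular": [0,0,0]},
    {"travel": [0,0.009,-0.0384],"angular": [0,0,0]},
    {"travel": [0,0.0105,-0.042],"angular": [0,0,0]},
    {"travel": [0,0.0121,-0.0456],"angular": [0,0,0]},
    {"travel": [0,0.0138,-0.0492],"angular": [0,0,0]},
    {"travel": [0,0.0156,-0.0527],"angular": [0,0,0]},
    {"travel": [0,0.0176,-0.0562],"angular": [0,0,0]},
    {"travel": [0,0.0196,-0.0596],"angular": [0,0,0]},
    {"travel": [0,0.0217,-0.0629],"angular": [0,0,0]},
    {"travel": [0,0.0239,-0.0662],"angular": [0,0,0]},
    {"travel": [0,0.0262,-0.0694],"angular": [0,0,0]},
    {"travel": [0,0.0286,-0.0726],"angular": [0,0,0]},
  ],
)

```text
clock: 18.38
tcp_pos: [530.7, -98.5, 142.5]
tcp_rot: [[0.147, 0.989, -0.007], [0.989, -0.147, 0.001], [0.0, -0.007, -1.0]]
wrist_force: [-11.5, 0.2, 4.4]
grip_width: 9.4
grasp_force: 20.0
```

carry_out(
  commands=[
    {"travel": [0,0.001,-0.0035],"angular": [0,0,0]},
    {"travel": [0,0.003,-0.0071],"angular": [0,0,0]},
    {"travel": [0,0.0057,-0.01],"angular": [0,0,0]},
    {"travel": [0,0.0085,-0.013],"angular": [0,0,0]},
    {"travel": [0,0.0113,-0.0158],"angular": [0,0,0]},
    {"travel": [0,0.0141,-0.0185],"angular": [0,0,0]},
    {"travel": [0,0.0171,-0.0213],"angular": [0,0,0]},
    {"travel": [0,0.0201,-0.024],"angular": [0,0,0]},
    {"travel": [0,0.0232,-0.0265],"angular": [0,0,0]},
    {"travel": [0,0.0264,-0.029],"angular": [0,0,0]},
    {"travel": [0,0.0297,-0.0313],"angular": [0,0,0]},
    {"travel": [0,0.033,-0.0335],"angular": [0,0,0]},
  ],
)

```text
clock: 19.38
tcp_pos: [566.5, -103.7, 178.2]
tcp_rot: [[0.147, 0.989, 0.0], [0.989, -0.147, 0.0], [0.0, 0.0, -1.0]]
wrist_force: [-7.5, 0.9, 7.0]
grip_width: 9.7
grasp_force: 20.0
```

carry_out(
  commands=[
    {"travel": [0,0.003,-0.0028],"angular": [0,0,0]},
    {"travel": [0,0.006,-0.005],"angular": [0,0,0]},
    {"travel": [0,0.0095,-0.0069],"angular": [0,0,0]},
    {"travel": [0,0.013,-0.0087],"angular": [0,0,0]},
    {"travel": [0,0.0167,-0.0104],"angular": [0,0,0]},
    {"travel": [0,0.0205,-0.012],"angular": [0,0,0]},
    {"travel": [0,0.0235,-0.0132],"angular": [0,0,0]},
    {"travel": [0,0.0255,-0.0138],"angular": [0,0,0]},
    {"travel": [0,0.0255,-0.0138],"angular": [0,0,0]},
    {"travel": [0,0.0255,-0.0138],"angular": [0,0,0]},
    {"travel": [0,0.0255,-0.0138],"angular": [0,0,0]},
    {"travel": [0,0.0255,-0.0138],"angular": [0,0,0]},
  ],
)

```text
clock: 20.38
tcp_pos: [593.0, -107.6, 191.2]
tcp_rot: [[0.147, 0.989, 0.004], [0.989, -0.147, -0.0], [0.0, 0.004, -1.0]]
wrist_force: [-3.3, 0.8, 5.5]
grip_width: 9.1
grasp_force: 20.0
```

Run:
```python
from h import *
s=arm.observe();p=(Rz(SY).T@(s["tcp_pos"]-np.r_[ST,0]));print(p,s["wrist_force"],s["grip_width"])
print("tilt",np.arctan2(p[2]+10-68,52-p[1])-np.arctan2(12,137))
a=arm.snapshot("scene")[255:395,240:375,::-1];d=arm.snapshot("side")[225:365,340:500,::-1]
cv2.imwrite("pics/m9.png",np.hstack([cv2.resize(a,(386,400),interpolation=2),cv2.resize(d,(400,350),interpolation=2)[:400] if 0 else cv2.resize(d,(400,400),interpolation=2)]))
```

```text
[ 97.66187938   3.45448595 191.22433937] [-3.29964032  0.77893788  5.49211064] 9.087305484601124
tilt 1.1339922864536969
```

View pics/m9.png

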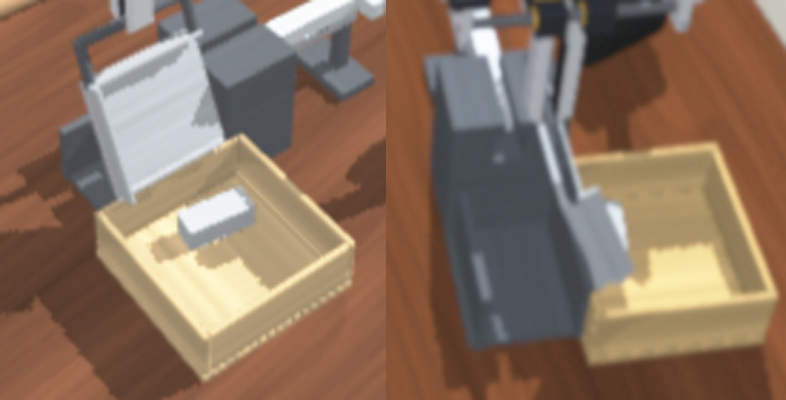

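The stub is in the scrap box at (215,215) and the drift is on the rail at the upper right. I'll lower the pan back along the same arc.

carry_out(
  commands=[
    {"travel": [0,-0.006,0.0029],"angular": [0,0,0]},
    {"travel": [0,-0.0123,0.0055],"angular": [0,0,0]},
    {"travel": [0,-0.0192,0.0093],"angular": [0,0,0]},
    {"travel": [0,-0.026,0.0133],"angular": [0,0,0]},
    {"travel": [0,-0.0323,0.018],"angular": [0,0,0]},
    {"travel": [0,-0.0386,0.0229],"angular": [0,0,0]},
    {"travel": [0,-0.0444,0.0282],"angular": [0,0,0]},
    {"travel": [0,-0.0501,0.0338],"angular": [0,0,0]},
    {"travel": [0,-0.0552,0.0398],"angular": [0,0,0]},
    {"travel": [0,-0.0601,0.046],"angular": [0,0,0]},
    {"travel": [0,-0.0646,0.0526],"angular": [0,0,0]},
    {"travel": [0,-0.0688,0.0593],"angular": [0,0,0]},
    {"travel": [0,-0.0725,0.0664],"angular": [0,0,0]},
    {"travel": [0,-0.076,0.0736],"angular": [0,0,0]},
    {"travel": [0,-0.0789,0.081],"angular": [0,0,0]},
    {"travel": [0,-0.0815,0.0885],"angular": [0,0,0]},
    {"travel": [0,-0.0835,0.0963],"angular": [0,0,0]},
    {"travel": [0,-0.0853,0.1041],"angular": [0,0,0]},
    {"travel": [0,-0.0863,0.112],"angular": [0,0,0]},
    {"travel": [0,-0.0871,0.1199],"angular": [0,0,0]},
  ],
)

```text
clock: 22.15
tcp_pos: [504.6, -94.9, 68.6]
tcp_rot: [[0.147, 0.989, -0.001], [0.989, -0.147, -0.0], [-0.0, -0.001, -1.0]]
wrist_force: [-4.4, 0.4, 30.5]
grip_width: 9.2
grasp_force: 20.0
```

carry_out(
  commands=[
    {"travel": [0,0,0],"angular": [0,0,0]},
    {"travel": [0,0,0],"angular": [0,0,0]},
    {"travel": [0,0,0],"angular": [0,0,0]},
  ],
)

```text
clock: 22.4
tcp_pos: [504.7, -94.7, 68.9]
tcp_rot: [[0.147, 0.989, -0.001], [0.989, -0.147, 0.0], [0.0, -0.001, -1.0]]
wrist_force: [-2.6, -1.1, -2.4]
grip_width: 9.1
grasp_force: 20.0
```

carry_out(
  commands=[
    {"travel": [0,0,0],"angular": [0,0,0]},
    {"travel": [0,0,0],"angular": [0,0,0]},
    {"travel": [0,0,0],"angular": [0,0,0]},
    {"travel": [0,0,0],"angular": [0,0,0]},
    {"travel": [0,0,-0.01],"angular": [0,0,0]},
    {"travel": [0,0,-0.025],"angular": [0,0,0]},
    {"travel": [0,0,-0.05],"angular": [0,0,0]},
    {"travel": [0,0,-0.085],"angular": [0,0,0]},
    {"travel": [0,0,-0.12],"angular": [0,0,0]},
    {"travel": [0,0,-0.15],"angular": [0,0,0]},
    {"travel": [0,0,-0.16],"angular": [0,0,0]},
    {"travel": [0,0,-0.16],"angular": [0,0,0]},
    {"travel": [0,0,-0.16],"angular": [0,0,0]},
  ],
  jaw=0.7,
)

```text
clock: 23.48
tcp_pos: [505.3, -94.7, 229.7]
tcp_rot: [[0.147, 0.989, 0.001], [0.989, -0.147, -0.0], [-0.0, 0.001, -1.0]]
wrist_force: [-0.2, 0.4, 0.1]
grip_width: 27.7
grasp_force: 0.0
```

Run:
```python
from h import *
D=arm.snapshot("scene")[:,:,::-1];b=cv2.imread("pics/7a.png");a0=cv2.imread("pics/scene0.png")
df=lambda p,q,r:int((np.abs(p.astype(int)-q)[r].max(-1)>40).sum())
print("wrist f",arm.observe()["wrist_force"],arm.observe()["grip_width"],arm.observe()["tcp_pos"])
W=arm.camera_info("wrist");w=arm.snapshot("wrist");g=cv2.cvtColor(w,cv2.COLOR_RGB2HSV)
print(proj(W,st(97,-85,80)),[(c,int(g[230,c,1])) for c in range(290,366,4)])
pan=np.s_[270:320,250:300]; drift=np.s_[240:285,335:380]
print("pan vs start",df(D,a0,pan),"drift vs placed",df(D,b,drift))
S=arm.camera_info("scene")
for n,r in dict(hammer=np.s_[215:270,225:300],mallet=np.s_[235:320,385:425],battery=np.s_[255:300,425:455],stump=np.s_[345:410,150:215]).items(): print(n,df(D,a0,r))
```

```text
wrist f [ 0.14633773 -0.60217826 -1.08418303] 28.150753012417802 [504.34003154 -94.42411645 228.16843499]
[318.50787848 224.25114385] [(290, 149), (294, 139), (298, 144), (302, 140), (306, 151), (310, 139), (314, 19), (318, 19), (322, 32), (326, 141), (330, 147), (334, 147), (338, 141), (342, 151), (346, 141), (350, 32), (354, 23), (358, 7), (362, 8)]
pan vs start 14 drift vs placed 0
hammer 302
mallet 0
battery 0
stump 31
```

Run:
```python
from h import *
a0=cv2.imread("pics/scene0.png");b=cv2.imread("pics/7a.png");r=np.s_[215:270,225:300]
D=arm.snapshot("side")[:,:,::-1];s0=cv2.imread("pics/side0.png")
m=lambda p,q,r:int((np.abs(p.astype(int)-q)[r].max(-1)>40).sum())
print(m(a0,b,r),"side hammer",m(D,s0,np.s_[240:350,240:290]),"side stump",m(D,s0,np.s_[405:480,410:485]),"gripper px scene",proj(arm.camera_info("scene"),[505,-95,240]),"side",proj(arm.camera_info("side"),[505,-95,240]))
print("stub/box side diff",m(D,s0,np.s_[275:350,415:495]),"drift tip rel",m(D,cv2.imread("pics/7d.png"),np.s_[215:270,360:400]))
```

```text
1 side hammer 0 side stump 0 gripper px scene [263.59716396 226.80056953] side [358.58499121 250.41656889]
stub/box side diff 445 drift tip rel 494
```

```bash
python3 -c "
from workcell import arm
print(arm.finish_job())"
```

```text
the job is handed in; nothing more can be done
None
```

The job is handed in at about 24 s of the 70 s limit: the stub is in the scrap box, the pan is down on its stop, the drift is on the rail with its tip about 27 mm inside the bore's far face (by calculation), the fingers never went near the stub, and image checks show the hammer, mallet, battery and stump unmoved.

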